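# Nest the matching parts cups in the stand and snap the keeper over

## Task

Put away the parts cups: stand one of the three identical stepped round cups upright in the ring of the stacking stand and nest the other two into it, fully home, then push the stand's keeper lever over its centre so that it snaps down over the stack. The square cup and the straight-sided tin do not nest; leave them standing where they are.

Things in the scene. Friction and masses are not known exactly. Their poses are not given: they have to be found in the camera images.
- round_cup_1: one of three identical stepped round metal cups, 60 g, open on top: cone from 36 mm diameter at the foot to 50 mm at 26 mm up, then a straight collar, outside 58, inside 52 mm, from 26 to 44 mm; wall 3 mm. Nested, the collar's step rests on the lower rim and the cup stands 18 mm higher; enters if centred within 7 mm. Origin: centre of the underside, z up. Grip across the collar.
- round_cup_2: one of three identical stepped round metal cups, 60 g, open on top: cone from 36 mm diameter at the foot to 50 mm at 26 mm up, then a straight collar, outside 58, inside 52 mm, from 26 to 44 mm; wall 3 mm. Nested, the collar's step rests on the lower rim and the cup stands 18 mm higher; enters if centred within 7 mm. Origin: centre of the underside, z up. Grip across the collar.
- round_cup_3: one of three identical stepped round metal cups, 60 g, open on top: cone from 36 mm diameter at the foot to 50 mm at 26 mm up, then a straight collar, outside 58, inside 52 mm, from 26 to 44 mm; wall 3 mm. Nested, the collar's step rests on the lower rim and the cup stands 18 mm higher; enters if centred within 7 mm. Origin: centre of the underside, z up. Grip across the collar.
- square_cup: a square stepped metal cup of the same metal and height (44 mm): 44 mm square foot, 56 mm square collar. It does not fit the round cups. Origin: centre of the underside.
- straight_tin: a round tin of the same metal, 58 mm diameter and 44 mm high with straight sides from foot to rim, so it does not fit into the round cups. Origin: centre of the underside.
- stand: fixed stand: dark steel plate 92 mm (x) by 160 mm (y from -52 to +108), 8 mm thick; cradle ring at its origin. The keeper's post (31 mm in x, 22 in y) is centred at y = +70 mm, top at z = 106; the keeper turns on a pin along x at y = +70, z = 96 mm. Origin: on the bench below the ring's centre, z up.
- cradle (a point): centre of the cradle ring on the plate's top face (8 mm above the bench), axes as the stand's. The ring is 4 mm high, 43 mm inside; the lowest cup's foot (36 mm) stands in it on the plate. Three nested cups reach 80 mm above this point.
- keeper (a joint): hinge of the keeper, a top-heavy rocker resting at either stop: 0 = open, leaning away from the stack (to the stand's +y), finger tip at y = +70, z = 151 mm; 1.571 rad = over, its flat finger level, 4 mm above cups that are fully home (badly nested cups block it). Beyond about 0.65 rad it falls over by itself; takes about 1 N at the bar, pushed level or somewhat upward.
- keeper_bar (a point): centre of the black cross bar (40 mm long along the stand's x, 18 mm thick) at the end of the keeper's handle, 55 mm from the hinge pin. Open it is at y = +99, z = 143 mm of the stand; upright at y = +70, z = 151. Push it from the outer (+y) side toward the stack.
There are look-alikes about, which are no part of the job. What is shaped like the round_cup_3 but brown is not meant. Leave any yellow look-alike of the round_cup_2 alone.

How it is judged:
On the way, in this order (a step that is already met when the one before it is completed fails the run):
1. the three round cups stand nested, fully home, in the cradle ring (horizontal distance between each of round_cup_1, round_cup_2, round_cup_3 and cradle below 0.01 m and z of each of round_cup_1, round_cup_2, round_cup_3 in the frame of cradle below 0.039 m and angle between each of round_cup_1, round_cup_2, round_cup_3's own z axis and vertical below 0.1 rad), for 0.2 s.
2. the keeper has snapped over the stack (value of joint keeper above 1.48 rad), for 0.2 s.
At the end, for the whole second after the job is handed in: The three round cups are nested and at rest in the stand's ring: each within 10 mm of its axis, within 0.10 rad of upright, no foot over 39 mm above the plate. The keeper is over them (above 1.48 rad). The square cup and the straight tin are within 40 mm of their starts (all of step 1 and linear speed of each of round_cup_1, round_cup_2, round_cup_3 below 0.03 m/s and distance of each of square_cup, straight_tin from where it was at the start of the episode below 0.04 m and value of joint keeper above 1.48 rad); the robot touches nothing.
It fails at once if the square cup is carried off, knocked over or moved by more than 40 mm (distance of square_cup from where it was at the start of the episode above 0.04 m or angle between square_cup's own z axis and vertical above 0.5 rad).
It fails at once if the straight tin is carried off, knocked over or moved by more than 40 mm (distance of straight_tin from where it was at the start of the episode above 0.04 m or angle between straight_tin's own z axis and vertical above 0.5 rad).
It also fails if it takes over 72 s, if anything falls off the work surface, if the arm or the gripper's body presses on something with over 40 N, if the wrist force passes 120 N, or if a joint passes its speed limit or range.

## Robot

A 7-joint arm with a two-finger parallel gripper is mounted at the origin on a cart in front of the work surface, level with it; the furniture and walls round the work are solid. World frame = base frame: x ahead of the robot, y to its left, z up, the work surface at z = 0. Lengths are in m, angles in rad, forces in N, time in s.
With the tool pointing down it reaches from about 0.4 to 0.85 m from the base axis. Payload 10.4 kg.
Tool frame: the origin (TCP) lies on the centre line of the jaws, within the pads' length; the fingertips stand 17 mm ahead of it and the grasp point (between the pads) lies 2 mm behind it; z points along the fingers, y is the line along which they close (so a half turn about z gives the same grasp; the last joint's range is limited). The gripper opens to 85 mm and grips with 20 to 120 N. Pads are 22 mm wide; open, the fingers measure 114 mm over their backs; the gripper's body (76 mm by 85 mm) begins 54 mm behind the grasp point. The pads swing forward as they close: fully open they stand 13 mm farther back than shut.
Start: joints at [1.251, 0.332, -0.065, 1.46, 0.022, 1.35, -0.088], TCP at [0.183, -0.598, 0.248] pointing down, gripper open.
Joint ranges: [-2.6, 2.6], [-0.5, 2.12], [-1.47, 1.34], [0.16, 2.42], [-1.27, 4.41], [0.06, 2.06], [-2.6, 2.6]. Speed limits (rad/s): [2.22, 2.22, 2.79, 2.79, 3.14, 3.14, 3.14].

## Interface

Orientations are given as a unit quaternion [x, y, z, w].
In Python, from workcell import get_obs, optics, job gives the robot as it stands. The module is installed in compiled form; this text tells all that it offers.
- The arm moves only by the tool send_rows, never from a script. Its argument "plan" is a list that holds one entry, the list of rows, each a list of 7 numbers: the turn, a rotation vector about the tool's x, y, z in units of 1.5 rad (1.0 is 1.5 rad), then the shift along the tool's x, y, z in units of 20 cm (1.0 is 20 cm), then the opening, from 0 (shut) to 1 (fully open). A call has 1 to 20 rows; each row shifts and turns the commanded pose from where the row before left it, along the tool's axes as they then stand; what a row does not reach is not made up. A row lasts 1/12 s, in which the tool goes at most 41.7 mm and 7.16 degrees, less where a joint would pass 70% of its speed; a pose out of reach is approached as far as the arm can. A call with a number of a shift or a turn outside -1 to 1 is refused whole. A call with a gripper value outside its range is refused whole. The fingers move at their own pace and stop on an object; "squeeze" is the grip in N (left out, the last holds). Time passes only in rows, so rows that do not move let the fingers close. It gives the time, the measured TCP pose, the force, the opening and the grip force at its end, in the units of the state.
- get_obs(): the state, without advancing time (a new reading comes with each control period).
- optics.camera(name): name is "side" or "top"; returns the picture (384x512x3 uint8, red, green, blue); there is no depth.
- optics.get_calibration(name): a dict with "intrinsics" (3x3 intrinsics, pixels), "world_from_camera" (4x4, takes a point from camera to world coordinates). Camera axes: x right, y up, looking along -z (the intrinsics and any distortion apply to the point x, -y, -z); pixel columns grow to the right and rows downward; lengths in m; the calibration is good to about 2 mm. A picture is of the moment at which its call begins. get_calibration takes no time and is no camera call.
- job.hand_in(): hands the job in; it is judged then, once.
The state is a dict: "clock": time; "joint_pos": joint angles; "joint_velocities": joint speeds; "tau": joint torques, N m; "position": TCP position; "ee_rot": TCP orientation; "ft_force": force on the tool from outside, world axes, zero at the start; "torque": the same for the moment, N m; "grip_width": opening from 0.0 (shut) to 1.0 (fully open); "grasp_force": force on a finger pad.
Only numpy, scipy, OpenCV 4.12 (cv2) and the standard library are available. Lean on these libraries where they do the work, as an engineer would, in place of code of your own. Each camera call takes 0.05 s, during which the arm holds its last target. There are 200 camera calls.

## Working session

There is one attempt and no reset: what is moved stays moved. The work goes in short steps, Python scripts to look and compute and a tool call to move; the robot and the scene stay as the last step left them, time stands still between calls to the robot, and variables do not carry over. Pictures are saved under pics/ and viewed, at most 10 in all, crops included, and the job is handed in when it is done.

Besides the shell and the picture viewer there is one more tool, called after "Emit:" by a JSON object that holds its "name" and its "arguments". send_rows: Moves the arm, as the interface text tells. Its arguments: {"type":"object","properties":{"plan":{"type":"array"},"squeeze":{"type":"number"}},"required":["plan"]}

```bash
mkdir -p pics; python3 - <<'E'
from workcell import get_obs, optics, job
import cv2,numpy as np
for n in("top","side"):
    cv2.imwrite(f"pics/{n}0.png",cv2.resize(optics.camera(n)[:,:,::-1],(800,600),interpolation=cv2.INTER_CUBIC))
    c=optics.get_calibration(n);print(n,c)
print(get_obs())
E
```

```text
top {'intrinsics': array([[422.48387573,   0.        , 260.57854276],
       [  0.        , 422.48387573, 190.60561978],
       [  0.        ,   0.        ,   1.        ]]), 'world_from_camera': array([[ 0.00937913,  0.98041885, -0.19670005,  0.29946395],
       [-0.99994026,  0.01029995,  0.00365881,  0.01117203],
       [ 0.00561317,  0.19665398,  0.98045689,  1.40378858],
       [ 0.        ,  0.        ,  0.        ,  1.        ]])}
side {'intrinsics': array([[450.63005742,   0.        , 248.30832993],
       [  0.        , 450.63005742, 186.68010728],
       [  0.        ,   0.        ,   1.        ]]), 'world_from_camera': array([[ 0.98614804,  0.05799974, -0.15539651,  0.38002893],
       [-0.16571589,  0.38457024, -0.9080991 , -1.06389311],
       [ 0.00709136,  0.92127182,  0.38885467,  0.56805408],
       [ 0.        ,  0.        ,  0.        ,  1.        ]])}
{'clock': 0.1, 'joint_pos': array([ 1.25143347,  0.33279872, -0.06470242,  1.46081522,  0.02161603,
        1.34991995, -0.08851064]), 'joint_velocities': array([ 2.49856349e-04, -1.51006264e-03, -9.20526598e-04, -2.28682558e-03,
        7.87150733e-04, -9.79011689e-04, -7.31924975e-05]), 'tau': array([ 2.79914420e-03, -6.26745415e+01,  4.96686122e-02, -3.92428064e+01,
        1.61643361e-02,  7.01650511e-03, -5.84055761e-05]), 'position': array([ 0.18267284, -0.59739239,  0.24762183]), 'ee_rot': array([ 9.89010470e-01,  1.47844182e-01, -1.26836552e-04, -6.09560352e-04]), 'ft_force': array([ 0.24079723, -0.02737506, -0.35392858]), 'torque': array([ 0.02218618, -0.01806565, -0.00758761]), 'grasp_force': 0.0, 'grip_width': 1.0005201227867477}
```

View pics/top0.png

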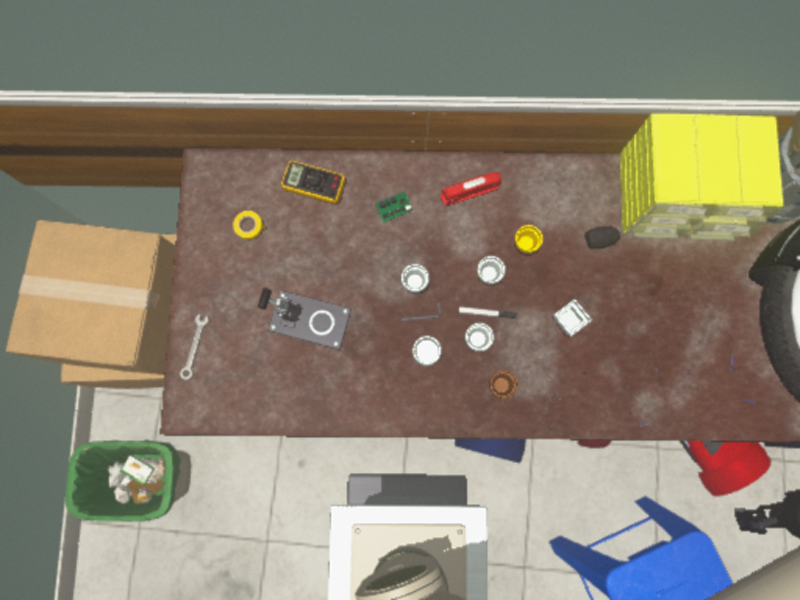

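View pics/side0.png

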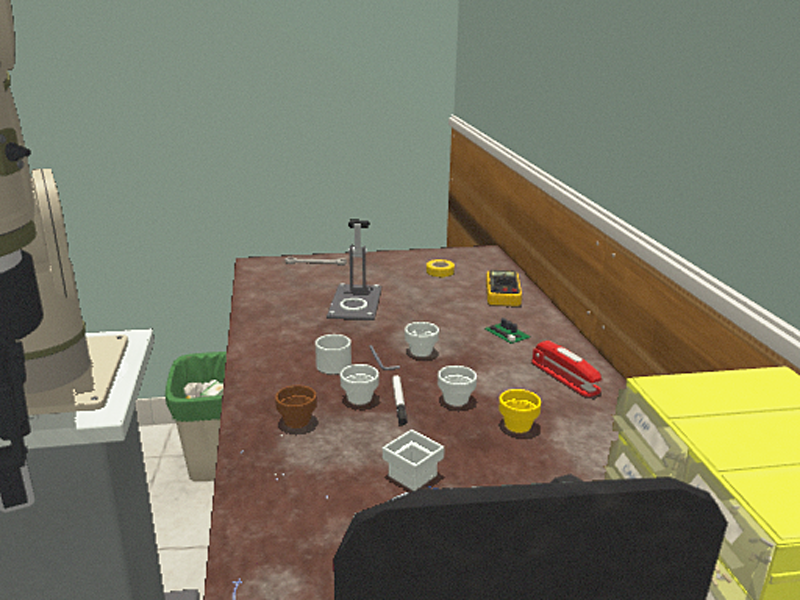

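The top view shows three round cups at 800x600 pixels (414,278), (490,270) and (479,337). The tin is at (427,350), the square cup at (573,317), the ring at (321,322) and the keeper bar at (264,298). The brown and yellow look-alikes are at (503,384) and (529,239). The side view agrees.

```bash
cat > h.py <<'E'
from workcell import get_obs, optics, job
import cv2,numpy as np
from scipy.optimize import least_squares
C={n:optics.get_calibration(n) for n in("top","side")}
def proj(n,P):
    c=C[n];T=np.linalg.inv(c["world_from_camera"]);p=np.atleast_2d(P)@T[:3,:3].T+T[:3,3]
    return np.c_[p[:,0]/-p[:,2],-p[:,1]/-p[:,2]]@np.diag(np.diag(c["intrinsics"])[:2])+c["intrinsics"][:2,2]
def unproj(n,uv,z):
    c=C[n];K=c["intrinsics"];W=c["world_from_camera"]
    d=W[:3,:3]@[(uv[0]-K[0,2])/K[0,0],-(uv[1]-K[1,2])/K[1,1],-1];o=W[:3,3]
    return o+d*(z-o[2])/d[2]
def silh(n,p,prof,S=8):
    a=np.linspace(0,2*np.pi,60);m=np.zeros((384*S//4,512*S//4),np.uint8)
    pts=[proj(n,np.c_[p[0]+r*np.cos(a),p[1]+r*np.sin(a),p[2]+0*a+z]) for z,r in prof]
    out=[]
    m=np.zeros((384*4,512*4),np.uint8)
    for q,w in zip(pts,pts[1:]):
        h=cv2.convexHull(np.vstack([q,w]).astype(np.float32))
        cv2.fillConvexPoly(m,np.round((h+.5)*4-.5).astype(np.int32),1)
    y,x=np.nonzero(m);return np.array([(x.mean()+.5)/4-.5,(y.mean()+.5)/4-.5]),m.sum()/16
CUP=[(0,.018),(.026,.025),(.0261,.029),(.044,.029)]
def blob(n,img,uv,R=24,lo=120):
    h=cv2.cvtColor(img,cv2.COLOR_RGB2HSV);m=((h[...,2]>lo)&(h[...,1]<50)).astype(np.uint8)
    m=cv2.morphologyEx(m,cv2.MORPH_CLOSE,np.ones((3,3),np.uint8))
    k,l,s,c=cv2.connectedComponentsWithStats(m)
    i=min(range(1,k),key=lambda i:np.hypot(*(c[i]-uv))+(99 if s[i,4]<60 else 0))
    mm=(l==i).astype(np.uint8);cn,_=cv2.findContours(mm,cv2.RETR_EXTERNAL,cv2.CHAIN_APPROX_NONE)
    mm=cv2.drawContours(mm*0,cn,-1,1,-1);y,x=np.nonzero(mm);return np.array([x.mean(),y.mean()]),mm.sum()
def locate(n,img,uv,z=0,prof=CUP):
    b,A=blob(n,img,uv);p=unproj(n,b,.028+z);p[2]=z
    for _ in range(4):
        s,A2=silh(n,p,prof);p=p+unproj(n,b,.03+z)-unproj(n,s,.03+z)
    return p,A,A2
E
python3 - <<'E'
from h import *
I={n:optics.camera(n) for n in C}
for n in C: np.save(f"{n}.npy",I[n])
k=1.5625
for nm,t,s in(("c1",(414,278),(422,340)),("c2",(490,270),(457,387)),("c3",(479,337),(359,385)),("tin",(427,350),(334,353)),("sq",(573,317),(413,460)),("ring",(321,322),(353,304))):
    for n,u in(("top",t),("side",s)):
        if nm=="ring": print(nm,n,blob(n,I[n],np.array(u)/k,lo=150),[unproj(n,np.array(u)/k,.012)]);continue
        prof=[(0,.029),(.044,.029)] if nm=="tin" else CUP
        p,A,A2=locate(n,I[n],np.array(u)/k,0,prof);print(nm,n,p.round(4),A,A2)
def cr(im,x,y,w,h,s):return cv2.resize(im[y:y+h,x:x+w,::-1],(w*s,h*s),interpolation=cv2.INTER_CUBIC)
cv2.imwrite("pics/crop.png",np.hstack([cr(I["top"],160,175,80,75,5),cr(I["side"],190,130,80,75,5)]))
E
```

```text
c1 top [0.6248 0.0029 0.    ] 423 260.25
c1 side [ 0.6198 -0.0067  0.    ] 407 400.0625
c2 top [ 0.6391 -0.1712  0.    ] 270 262.4375
c2 side [ 0.6391 -0.1673  0.    ] 510 525.25
c3 top [ 0.4939 -0.1447  0.    ] 289 269.3125
c3 side [ 0.4792 -0.0915  0.    ] 1016 479.8125
tin top [ 0.4648 -0.0348  0.    ] 295 281.375
tin side [ 0.4802 -0.0813  0.    ] 1016 582.625
sq top [ 0.5368 -0.3415  0.    ] 344 276.4375
sq side [ 0.5346 -0.3372  0.    ] 1107 767.8125
ring top (array([205.60434783, 206.06086957]), np.uint64(230)) [array([0.52415425, 0.18925383, 0.012     ])]
ring side (array([225.71929825, 194.19298246]), np.uint64(114)) [array([0.52461105, 0.18399763, 0.012     ])]
```

View pics/crop.png

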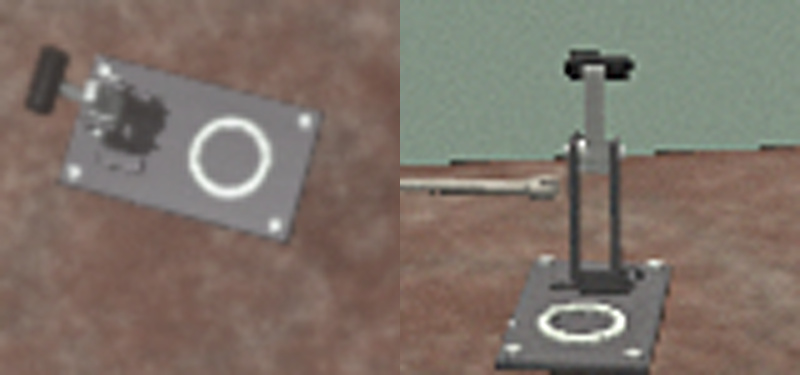

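The crop shows the stand. In the top crop the ring centre is at (230,157), the plate corners at (97,57), (322,112), (288,240) and (60,182), and the bar at (47,79). In the side crop the ring is at (583,322) and the bar at (600,65).

```bash
python3 - <<'E'
from h import *
I={n:np.load(f"{n}.npy") for n in C};k=1.5625
import h
for nm,t,s in(("c1",(414,278),(422,340)),("c3",(479,337),(359,385)),("tin",(427,350),(334,353))):
    for n,u in(("top",t),("side",s)):
      prof=[(0,.029),(.044,.029)] if nm=="tin" else CUP
      for lo in(130,145,160):
        h.blob.__defaults__=(24,lo)
        p,A,A2=locate(n,I[n],np.array(u)/k,0,prof);print(nm,n,lo,p.round(4),A,A2)
cor=(np.array([(97,57),(322,112),(288,240),(60,182)])-2)/5+[160,175]
W=np.array([unproj("top",c,.008) for c in cor])
loc=np.array([(46,108),(46,-52),(-46,-52),(-46,108)])/1000
# corner labels: stand +y -> image left; z up => +x = rot(+y,-90)
f=lambda q:((loc@np.array([[np.cos(q[2]),np.sin(q[2])],[-np.sin(q[2]),np.cos(q[2])]])+q[:2])-W[:,:2]).ravel()
r=least_squares(f,[.52,.19,0]);print("stand",r.x,r.fun.round(4))
x,y,a=r.x
print("ring",unproj("top",(205.6,206),.012),unproj("side",(226.2,194),.012))
b=np.array([x-.099*np.sin(a),y+.099*np.cos(a),.143]);print("bar",b,(proj("top",b)-[160,175])*5+2,(proj("side",b)-[190,130])*5+[402,2])
E
```

```text
c1 top 130 [ 0.622  -0.0032  0.    ] 335 260.1875
c1 top 145 [ 0.6201 -0.0081  0.    ] 268 261.25
c1 top 160 [ 0.6193 -0.0084  0.    ] 247 261.25
c1 side 130 [ 0.6197 -0.0067  0.    ] 400 399.6875
c1 side 145 [ 0.6195 -0.0027  0.    ] 342 396.4375
c1 side 160 [0.626  0.0259 0.    ] 179 377.8125
c3 top 130 [ 0.4942 -0.1449  0.    ] 285 269.125
c3 top 145 [ 0.4938 -0.1448  0.    ] 261 269.75
c3 top 160 [ 0.494  -0.1446  0.    ] 252 268.8125
c3 side 130 [ 0.4796 -0.0918  0.    ] 987 481.125
c3 side 145 [ 0.4794 -0.091   0.    ] 853 478.5625
c3 side 160 [ 0.4975 -0.1151  0.    ] 257 497.875
tin top 130 [ 0.4651 -0.0349  0.    ] 287 280.25
tin top 145 [ 0.4655 -0.0346  0.    ] 277 280.25
tin top 160 [ 0.4655 -0.0347  0.    ] 263 280.125
tin side 130 [ 0.4807 -0.0818  0.    ] 987 585.4375
tin side 145 [ 0.4805 -0.0808  0.    ] 853 582.5625
tin side 160 [0.4682 0.01   0.    ] 199 502.4375
stand [ 0.52485491  0.18792069 -0.23516182] [ 0.0023  0.0009  0.0012 -0.0019 -0.0017 -0.0008 -0.0018  0.0018]
ring [0.52442962 0.1887304  0.012     ] [0.52596436 0.18806192 0.012     ]
bar [0.54792195 0.28419588 0.143     ] [[47.94289365 82.55185592]] [[596.69281535  68.00406994]]
```

```bash
cat > go.py <<'E'
import sys
from workcell import get_obs
import numpy as np
from scipy.spatial.transform import Rotation as R
o=get_obs();r=R.from_quat(o["ee_rot"]);M=r.as_matrix();p=o["position"]
phi=np.arctan2(M[1,1],M[0,1])
a=[float(x) for x in sys.argv[1:]]
tphi=a[3] if len(a)>3 else phi
T=np.c_[[-np.sin(tphi),np.cos(tphi),0],[np.cos(tphi),np.sin(tphi),0],[0,0,-1]]
d=(r.inv()*R.from_matrix(T)).as_rotvec()/1.5
print("clock",o["clock"],"pos",p.round(4),"phi",phi.round(3),"w",o["grip_width"],"F",o["ft_force"].round(1))
print("turn first",d.round(3),"shift before turn",(M.T@(np.array(a[:3])-p)/.2).round(3),"shift after turn",(T.T@(np.array(a[:3])-p)/.2).round(3))
E
python3 go.py 0.620 -0.0075 0.15
```

```text
clock 0.2 pos [ 0.1827 -0.5975  0.2478] phi -1.274 w 1.0010751253222692 F [-0.6  0.2  0.2]
turn first [-0.001  0.     0.   ] shift before turn [ 2.954 -2.181  0.491] shift after turn [ 2.954 -2.181  0.489]
```

Emit:
{"name": "send_rows", "arguments": {"plan": [[[0,0,0,0.148,-0.109,0.02,1],[0,0,0,0.148,-0.109,0.02,1],[0,0,0,0.148,-0.109,0.02,1],[0,0,0,0.148,-0.109,0.02,1],[0,0,0,0.148,-0.109,0.02,1],[0,0,0,0.148,-0.109,0.02,1],[0,0,0,0.148,-0.109,0.02,1],[0,0,0,0.148,-0.109,0.02,1],[0,0,0,0.148,-0.109,0.02,1],[0,0,0,0.148,-0.109,0.02,1],[0,0,0,0.148,-0.109,0.02,1],[0,0,0,0.148,-0.109,0.02,1],[0,0,0,0.148,-0.109,0.02,1],[0,0,0,0.148,-0.109,0.02,1],[0,0,0,0.148,-0.109,0.02,1],[0,0,0,0.148,-0.109,0.02,1],[0,0,0,0.148,-0.109,0.02,1],[0,0,0,0.148,-0.109,0.02,1],[0,0,0,0.148,-0.109,0.02,1],[0,0,0,0,0,0,1]]], "squeeze": 25}}

```text
clock: 1.87
position: [0.6015, -0.0289, 0.1713]
ee_rot: [0.988, 0.152, 0.0, -0.002]
ft_force: [-1.5, 2.3, 0.4]
grip_width: 0.999
grasp_force: 0.0
```

```bash
python3 go.py 0.620 -0.0075 0.041 -1.274
```

```text
clock 1.8667 pos [ 0.6015 -0.0289  0.1713] phi -1.266 w 0.9986768690875628 F [-1.5  2.3  0.4]
turn first [-0.003 -0.001  0.006] shift before turn [ 0.119 -0.072  0.652] shift after turn [ 0.12  -0.075  0.652]
```

Emit:
{"name": "send_rows", "arguments": {"plan": [[[0,0,0,0.06,-0.04,0.1,1],[0,0,0,0.06,-0.04,0.1,1],[0,0,0,0,0,0.1,1],[0,0,0,0,0,0,1],[0,0,0,0,0,0,1],[0,0,0,0,0,0,1]]]}}

```text
clock: 2.37
position: [0.6181, -0.0154, 0.1134]
ee_rot: [0.989, 0.147, 0.0, 0.0]
ft_force: [0.1, 0.1, -0.2]
grip_width: 0.999
grasp_force: 0.0
```

```bash
python3 go.py 0.620 -0.0075 0.041 -1.274
```

```text
clock 2.3667 pos [ 0.6181 -0.0154  0.1134] phi -1.275 w 0.9992314503612644 F [ 0.1  0.1 -0.2]
turn first [ 0.    -0.001 -0.001] shift before turn [ 0.02  -0.035  0.362] shift after turn [ 0.021 -0.035  0.362]
```

Emit:
{"name": "send_rows", "arguments": {"plan": [[[0,0,0,0.02,-0.035,0.06,1],[0,0,0,0,0,0.1,1],[0,0,0,0,0,0.1,1],[0,0,0,0,0,0.1,1],[0,0,0,0,0,0,1],[0,0,0,0,0,0,1],[0,0,0,0,0,0,0],[0,0,0,0,0,0,0],[0,0,0,0,0,0,0],[0,0,0,0,0,0,0],[0,0,0,0,0,0,0],[0,0,0,0,0,0,0],[0,0,0,0,0,0,0],[0,0,0,0,0,0,0]]], "squeeze": 20}}

```text
clock: 3.53
position: [0.6206, -0.0068, 0.0422]
ee_rot: [0.989, 0.148, 0.001, 0.0]
ft_force: [-1.7, 0.0, 5.8]
grip_width: 0.662
grasp_force: 20.7
```

Emit:
{"name": "send_rows", "arguments": {"plan": [[[0,0,0,0,0,0,1],[0,0,0,0,0,0,1],[0,0,0,0,0,0,1],[0,0,0,0,0,0,1],[0,0,-0.077,0,0,0,1],[0,0,-0.077,0,0,0,1],[0,0,-0.077,0,0,0,1],[0,0,-0.077,0,0,0,1],[0,0,-0.077,0,0,0,1],[0,0,-0.077,0,0,0,1],[0,0,-0.077,0,0,0,1],[0,0,-0.077,0,0,0,1],[0,0,-0.077,0,0,0,1],[0,0,0,0,0,0,1],[0,0,0,0,0,0,1],[0,0,0,0,0,0,1]]]}}

```text
clock: 4.87
position: [0.6195, -0.007, 0.0403]
ee_rot: [0.786, 0.618, 0.0, -0.0]
ft_force: [-0.2, -0.4, 0.1]
grip_width: 1.001
grasp_force: 0.0
```

Emit:
{"name": "send_rows", "arguments": {"plan": [[[0,0,0,0,0,0,0],[0,0,0,0,0,0,0],[0,0,0,0,0,0,0],[0,0,0,0,0,0,0],[0,0,0,0,0,0,0],[0,0,0,0,0,0,0],[0,0,0,0,0,0,0],[0,0,0,0,0,0,0],[0,0,0,0,0,-0.1,0],[0,0,0,0,0,-0.15,0],[0,0,0,0,0,-0.15,0],[0,0,0,0,0,-0.15,0],[0,0,0,0,0,0,0],[0,0,0,0,0,0,0],[0,0,0,0,0,0,0]]], "squeeze": 30}}

```text
clock: 6.12
position: [0.6192, -0.0071, 0.1496]
ee_rot: [0.785, 0.619, -0.0, -0.0]
ft_force: [-0.3, -0.3, -0.6]
grip_width: 0.674
grasp_force: 32.5
```

```bash
python3 go.py 0.525 0.188 0.15 -0.235
```

```text
clock 6.1167 pos [ 0.6192 -0.0071  0.1496] phi -0.235 w 0.6738804080087457 F [-0.3 -0.3 -0.6]
turn first [-0.  0.  0.] shift before turn [ 0.839 -0.685 -0.002] shift after turn [ 0.839 -0.685 -0.002]
```

Emit:
{"name": "send_rows", "arguments": {"plan": [[[0,0,0,0.105,-0.0855,0,0],[0,0,0,0.105,-0.0855,0,0],[0,0,0,0.105,-0.0855,0,0],[0,0,0,0.105,-0.0855,0,0],[0,0,0,0.105,-0.0855,0,0],[0,0,0,0.105,-0.0855,0,0],[0,0,0,0.105,-0.0855,0,0],[0,0,0,0.105,-0.0855,0,0],[0,0,0,0,0,0,0],[0,0,0,0,0,0,0],[0,0,0,0,0,0,0],[0,0,0,0,0,0.15,0],[0,0,0,0,0,0.15,0],[0,0,0,0,0,0,0],[0,0,0,0,0,0,0],[0,0,0,0,0,0,0]]]}}

```text
clock: 7.45
position: [0.5262, 0.188, 0.0914]
ee_rot: [0.785, 0.619, 0.0, 0.0]
ft_force: [0.9, 0.3, -0.2]
grip_width: 0.672
grasp_force: 32.7
```

```bash
python3 go.py 0.525 0.188 0.049 -0.235; python3 - <<'E'
from h import *
I={n:optics.camera(n) for n in C}
for n in C: np.save(f"{n}1.npy",I[n])
def cr(im,x,y,w,h,s):return cv2.resize(im[y:y+h,x:x+w,::-1],(w*s,h*s),interpolation=cv2.INTER_CUBIC)
cv2.imwrite("pics/crop1.png",np.hstack([cr(I["top"],160,175,80,75,5),cr(I["side"],190,130,80,75,5)]))
E
```

```text
clock 7.45 pos [0.5262 0.188  0.0914] phi -0.235 w 0.6718006416267549 F [ 0.9  0.3 -0.2]
turn first [ 0. -0. -0.] shift before turn [-0.001 -0.006  0.212] shift after turn [-0.001 -0.006  0.212]
```

View pics/crop1.png

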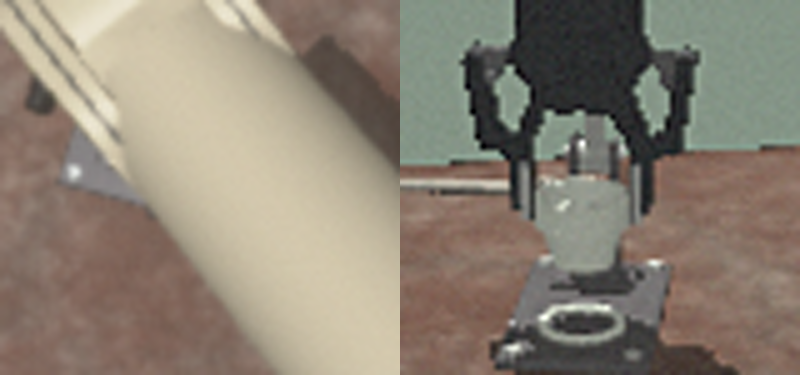

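The side crop shows the cup held upright with its foot at about (585,268) and the ring at (583,322). The fingertips reach to about the bottom of the collar. The arm hides the top view.

```bash
python3 - <<'E'
from h import *
im=np.load("side1.npy")
for x in(.525,.5262):
    a=np.linspace(0,2*np.pi,40)
    for nm,z,r,c in(("foot",.051,.018,(x,.188)),("rim",.095,.029,(x,.188)),("ringout",.012,.0245,(.525,.188))):
        q=(proj("side",np.c_[c[0]+r*np.cos(a),c[1]+r*np.sin(a),z+0*a])-[190,130])*5+[402,2]
        print(x,nm,q.min(0).round(1),q.max(0).round(1))
# cup horizontal extents in foot rows
g=im.astype(int)
for row in(177,180,182): print(row,[tuple(v) for v in g[row,212:242:1]][::1][:0], np.where((g[row,205:250].min(1)>110))[0]+205)
E
```

```text
0.525 foot [550.8 251.9] [610.5 274.5]
0.525 rim [531. 178.] [628.4 212.2]
0.525 ringout [541.2 306.2] [621.6 338.6]
0.5262 foot [552.8 251.7] [612.4 274.4]
0.5262 rim [533.  177.9] [630.4 212.1]
0.5262 ringout [541.2 306.2] [621.6 338.6]
177 [] [219 220 221 222 223 224 225 226 227 228 229 230 231 232 233]
180 [] [207 208 220 221 222 223 224 225 226 227 228 229 230 231 232]
182 [] [217 218 219 220 221 222 223 224 225 226 227 228 229 230 231 232 238 239
 240 241 242]
```

Emit:
{"name": "send_rows", "arguments": {"plan": [[[0,0,0,0,0,0.08,0],[0,0,0,0,0,0.05,0],[0,0,0,0,0,0.03,0],[0,0,0,0,0,0.03,0],[0,0,0,0,0,0.017,0],[0,0,0,0,0,0,0],[0,0,0,0,0,0,0],[0,0,0,0,0,0,0]]]}}

```text
clock: 8.22
position: [0.5257, 0.1884, 0.0491]
ee_rot: [0.785, 0.62, 0.0, 0.0]
ft_force: [-0.5, -0.4, 0.1]
grip_width: 0.679
grasp_force: 32.7
```

No contact force, so the foot is inside the ring. Next I release and retreat upward.

Emit:
{"name": "send_rows", "arguments": {"plan": [[[0,0,0,0,0,0,0.8],[0,0,0,0,0,0,1],[0,0,0,0,0,0,1],[0,0,0,0,0,0,1],[0,0,0,0,0,-0.1,1],[0,0,0,0,0,-0.18,1],[0,0,0,0,0,-0.18,1],[0,0,0,0,0,-0.15,1],[0,0,0,0,0,0,1],[0,0,0,0,0,0,1],[0,0,0,0,0,0,1]]]}}

```text
clock: 9.13
position: [0.5253, 0.1879, 0.1703]
ee_rot: [0.785, 0.619, -0.0, 0.0]
ft_force: [-0.6, -0.7, -0.7]
grip_width: 1.0
grasp_force: 0.0
```

```bash
python3 go.py 0.639 -0.170 0.14 -0.235;python3 - <<'E'
from h import *
import h
im=optics.camera("side");np.save("side2.npy",im)
h.blob.__defaults__=(24,135)
c=np.array([.5257,.1884,.038]);print(locate("side",im,proj("side",c)[0],.008))
print(locate("side",im,proj("side",[.639,-.17,.03])[0]))
E
```

```text
clock 9.1333 pos [0.5253 0.1879 0.1703] phi -0.235 w 0.9998702351177801 F [-0.6 -0.7 -0.7]
turn first [-0.  0.  0.] shift before turn [-1.608  0.969  0.152] shift after turn [-1.608  0.97   0.152]
(array([0.5243261 , 0.18342341, 0.008     ]), np.uint64(312), np.float64(307.8125))
(array([ 0.63994096, -0.16682194,  0.        ]), np.uint64(503), np.float64(524.125))
```

Emit:
{"name": "send_rows", "arguments": {"plan": [[[0,0,0,-0.134,0.081,0,1],[0,0,0,-0.134,0.081,0,1],[0,0,0,-0.134,0.081,0,1],[0,0,0,-0.134,0.081,0,1],[0,0,0,-0.134,0.081,0,1],[0,0,0,-0.134,0.081,0,1],[0,0,0,-0.134,0.081,0,1],[0,0,0,-0.134,0.081,0,1],[0,0,0,-0.134,0.081,0,1],[0,0,0,-0.134,0.081,0,1],[0,0,0,-0.134,0.081,0,1],[0,0,0,-0.134,0.081,0,1],[0,0,0,0,0,0.15,1],[0,0,0,0,0,0.15,1],[0,0,0,0,0,0,1],[0,0,0,0,0,0,1],[0,0,0,0,0,0,1]]]}}

```text
clock: 10.6
position: [0.6402, -0.1691, 0.1118]
ee_rot: [0.785, 0.62, 0.0, -0.0]
ft_force: [0.9, -0.6, 0.8]
grip_width: 1.002
grasp_force: 0.0
```

```bash
python3 go.py 0.6392 -0.169 0.041 -0.235
```

```text
clock 10.6 pos [ 0.6402 -0.1691  0.1118] phi -0.234 w 1.0015158899739698 F [ 0.9 -0.6  0.8]
turn first [ 0.    -0.     0.001] shift before turn [-0.001 -0.005  0.354] shift after turn [-0.001 -0.005  0.354]
```

Emit:
{"name": "send_rows", "arguments": {"plan": [[[0,0,0,0,-0.005,0.114,1],[0,0,0,0,0,0.12,1],[0,0,0,0,0,0.12,1],[0,0,0,0,0,0,1],[0,0,0,0,0,0,1],[0,0,0,0,0,0,0],[0,0,0,0,0,0,0],[0,0,0,0,0,0,0],[0,0,0,0,0,0,0],[0,0,0,0,0,0,0],[0,0,0,0,0,0,0],[0,0,0,0,0,0,0],[0,0,0,0,0,0,0]]]}}

```text
clock: 11.68
position: [0.6402, -0.1696, 0.0426]
ee_rot: [0.785, 0.619, 0.001, 0.001]
ft_force: [-1.8, 1.0, 7.6]
grip_width: 0.654
grasp_force: 31.0
```

Emit:
{"name": "send_rows", "arguments": {"plan": [[[0,0,0,0,0,-0.1,0],[0,0,0,0,0,-0.15,0],[0,0,0,0,0,-0.15,0],[0,0,0,0,0,-0.15,0],[0,0,0,0,0,0,0],[0,0,0,0,0,0,0],[0,0,0,0,0,0,0]]]}}

```text
clock: 12.27
position: [0.6388, -0.1696, 0.1503]
ee_rot: [0.785, 0.62, -0.0, 0.0]
ft_force: [-0.6, 0.3, -0.3]
grip_width: 0.653
grasp_force: 33.1
```

```bash
python3 go.py 0.5257 0.1884 0.15 -0.235; python3 - <<'E'
from h import *
im=optics.camera("side")
cv2.imwrite("pics/g2.png",cv2.resize(im[150:270,190:330,::-1],(700,600),interpolation=cv2.INTER_CUBIC))
E
```

```text
clock 12.2667 pos [ 0.6388 -0.1696  0.1503] phi -0.235 w 0.6533981827070096 F [-0.6  0.3 -0.3]
turn first [0. 0. 0.] shift before turn [ 1.609 -0.966  0.   ] shift after turn [ 1.609 -0.967  0.002]
```

View pics/g2.png

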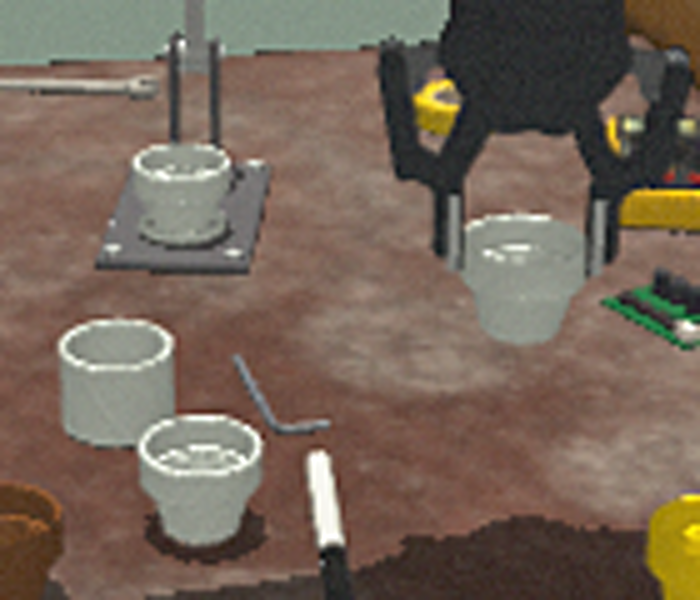

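The picture shows cup 1 standing in the ring at (183,195) and cup 2 held upright at (525,275), centred in the jaws. The tin, knife and third cup are undisturbed.

```bash
python3 - <<'E'
from h import *
import h
im=optics.camera("side");p=get_obs()["position"];print(p)
a=np.linspace(0,2*np.pi,60)
for z in(.105,.109):
  for nm,zz,r in(("foot",0,.018),("rim",.044,.029)):
    q=(proj("side",np.c_[p[0]+r*np.cos(a),p[1]+r*np.sin(a),z+zz+0*a])-[190,150])*5+2
    print(z,nm,q.min(0).round(1),q.max(0).round(1))
E
```

```text
[ 0.63827964 -0.16949863  0.14907769]
0.105 foot [479.3 315.7] [558.2 351. ]
0.105 rim [458.7 219.7] [588.  272.9]
0.109 foot [479.7 308. ] [558.6 343.1]
0.109 rim [459.1 211.8] [588.5 264.7]
```

Emit:
{"name": "send_rows", "arguments": {"plan": [[[0,0,0,0.134,-0.0805,0,0],[0,0,0,0.134,-0.0805,0,0],[0,0,0,0.134,-0.0805,0,0],[0,0,0,0.134,-0.0805,0,0],[0,0,0,0.134,-0.0805,0,0],[0,0,0,0.134,-0.0805,0,0],[0,0,0,0.134,-0.0805,0,0],[0,0,0,0.134,-0.0805,0,0],[0,0,0,0.134,-0.0805,0,0],[0,0,0,0.134,-0.0805,0,0],[0,0,0,0.134,-0.0805,0,0],[0,0,0,0.134,-0.0805,0,0],[0,0,0,0,0,0.05,0],[0,0,0,0,0,0.05,0],[0,0,0,0,0,0,0],[0,0,0,0,0,0,0],[0,0,0,0,0,0,0]]]}}

```text
clock: 13.78
position: [0.5261, 0.1869, 0.1298]
ee_rot: [0.786, 0.619, -0.0, -0.0]
ft_force: [0.6, -0.5, 0.3]
grip_width: 0.652
grasp_force: 33.0
```

```bash
python3 go.py 0.5255 0.1882 0.0705 -0.235
```

```text
clock 13.7833 pos [0.5261 0.1869 0.1298] phi -0.236 w 0.6520507116416079 F [ 0.6 -0.5  0.3]
turn first [-0.     0.    -0.001] shift before turn [ 0.006 -0.004  0.297] shift after turn [ 0.006 -0.004  0.297]
```

Emit:
{"name": "send_rows", "arguments": {"plan": [[[0,0,0,0.005,-0.004,0.07,0],[0,0,0,0,0,0.07,0],[0,0,0,0,0,0.05,0],[0,0,0,0,0,0.04,0],[0,0,0,0,0,0.04,0],[0,0,0,0,0,0.027,0],[0,0,0,0,0,0,0],[0,0,0,0,0,0,0],[0,0,0,0,0,0,0]]]}}

```text
clock: 14.53
position: [0.5254, 0.1896, 0.0711]
ee_rot: [0.785, 0.62, 0.0, 0.0]
ft_force: [0.7, -0.0, -1.2]
grip_width: 0.654
grasp_force: 33.0
```

Emit:
{"name": "send_rows", "arguments": {"plan": [[[0,0,0,0,0,0,0.8],[0,0,0,0,0,0,1],[0,0,0,0,0,0,1],[0,0,0,0,0,0,1],[0,0,0,0,0,0,1],[0,0,0,0,0,-0.1,1],[0,0,0,0,0,-0.15,1],[0,0,0,0,0,-0.15,1],[0,0,0,0,0,-0.1,1],[0,0,0,0,0,0,1],[0,0,0,0,0,0,1]]]}}

```text
clock: 15.45
position: [0.5257, 0.1896, 0.1717]
ee_rot: [0.785, 0.619, 0.001, 0.001]
ft_force: [0.6, -0.4, -1.3]
grip_width: 0.995
grasp_force: 0.0
```

```bash
python3 go.py 0.494 -0.1447 0.14 -0.97; python3 - <<'E'
from h import *
im=optics.camera("side")
cv2.imwrite("pics/n2.png",cv2.resize(im[130:220,190:270,::-1],(480,540),interpolation=cv2.INTER_CUBIC))
a=np.linspace(0,2*np.pi,60)
for zz in(.044+.008,.026+.044):
    q=(proj("side",np.c_[.5254+.029*np.cos(a),.1885+.029*np.sin(a),zz+0*a])-[190,130])*6+2.5
    print(zz,q.min(0).round(1),q.max(0).round(1))
E
```

```text
clock 15.45 pos [0.5257 0.1896 0.1717] phi -0.235 w 0.99528366081547 F [ 0.6 -0.4 -1.3]
turn first [ 0.001 -0.001  0.49 ] shift before turn [-1.662  0.234  0.158] shift after turn [-1.076  1.289  0.158]
0.052 [159.8 292.1] [275.1 335.8]
0.06999999999999999 [159.1 259.3] [275.  301.9]
```

View pics/n2.png

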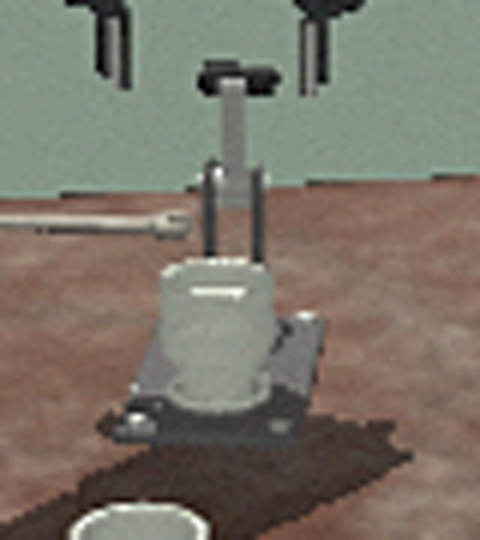

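The picture shows cup 2 nested: its rim top is at row 258, and fully home predicts 259. Now cup 3.

Emit:
{"name": "send_rows", "arguments": {"plan": [[[0,0,0,-0.151,0.0213,0,1],[0,0,0,-0.151,0.0213,0,1],[0,0,0,-0.151,0.0213,0,1],[0,0,0,-0.151,0.0213,0,1],[0,0,0,-0.151,0.0213,0,1],[0,0,0,-0.151,0.0213,0,1],[0,0,0,-0.151,0.0213,0,1],[0,0,0,-0.151,0.0213,0,1],[0,0,0,-0.151,0.0213,0,1],[0,0,0,-0.151,0.0213,0,1],[0,0,0,-0.151,0.0213,0,1],[0,0,0.07,0,0,0,1],[0,0,0.07,0,0,0,1],[0,0,0.07,0,0,0.1,1],[0,0,0.07,0,0,0.1,1],[0,0,0.07,0,0,0.1,1],[0,0,0.07,0,0,0,1],[0,0,0.07,0,0,0,1],[0,0,0,0,0,0,1],[0,0,0,0,0,0,1]]]}}

```text
clock: 17.17
position: [0.493, -0.1444, 0.1098]
ee_rot: [0.955, 0.298, -0.001, -0.0]
ft_force: [-0.3, -0.1, 0.2]
grip_width: 1.001
grasp_force: 0.0
```

```bash
python3 go.py 0.494 -0.1447 0.041 -0.97
```

```text
clock 17.1667 pos [ 0.493  -0.1444  0.1098] phi -0.966 w 1.0010211781528005 F [-0.3 -0.1  0.2]
turn first [-0.001  0.001  0.003] shift before turn [0.004 0.004 0.344] shift after turn [0.003 0.004 0.344]
```

Emit:
{"name": "send_rows", "arguments": {"plan": [[[0,0,0,0.003,0.004,0.104,1],[0,0,0,0,0,0.12,1],[0,0,0,0,0,0.12,1],[0,0,0,0,0,0,1],[0,0,0,0,0,0,1],[0,0,0,0,0,0,0],[0,0,0,0,0,0,0],[0,0,0,0,0,0,0],[0,0,0,0,0,0,0],[0,0,0,0,0,0,0],[0,0,0,0,0,0,0],[0,0,0,0,0,0,0],[0,0,0,0,0,0,0]]]}}

```text
clock: 18.25
position: [0.4955, -0.1452, 0.0438]
ee_rot: [0.955, 0.296, 0.001, 0.001]
ft_force: [-1.7, 0.6, 8.3]
grip_width: 0.66
grasp_force: 30.6
```

Emit:
{"name": "send_rows", "arguments": {"plan": [[[0,0,0,0,0,-0.1,0],[0,0,0,0,0,-0.15,0],[0,0,0,0,0,-0.15,0],[0,0,0,0,0,-0.15,0],[0,0,-0.07,0,0,-0.05,0],[0,0,-0.07,0,0,0,0],[0,0,-0.07,0,0,0,0],[0,0,-0.07,0,0,0,0],[0,0,-0.07,0,0,0,0],[0,0,-0.07,0,0,0,0],[0,0,-0.07,0,0,0,0],[0,0,0,0,0,0,0],[0,0,0,0,0,0,0],[0,0,0,0,0,0,0]]]}}

```text
clock: 19.42
position: [0.4946, -0.145, 0.1624]
ee_rot: [0.786, 0.618, 0.0, 0.0]
ft_force: [0.4, -0.5, -0.6]
grip_width: 0.659
grasp_force: 32.7
```

```bash
python3 go.py 0.5255 0.1888 0.15 -0.235
```

```text
clock 19.4167 pos [ 0.4946 -0.145   0.1624] phi -0.238 w 0.659076808410266 F [ 0.4 -0.5 -0.6]
turn first [ 0.001  0.    -0.002] shift before turn [ 1.659 -0.243  0.061] shift after turn [ 1.659 -0.238  0.062]
```

Emit:
{"name": "send_rows", "arguments": {"plan": [[[0,0,0,0.151,-0.0218,0,0],[0,0,0,0.151,-0.0218,0,0],[0,0,0,0.151,-0.0218,0,0],[0,0,0,0.151,-0.0218,0,0],[0,0,0,0.151,-0.0218,0,0],[0,0,0,0.151,-0.0218,0,0],[0,0,0,0.151,-0.0218,0,0],[0,0,0,0.151,-0.0218,0,0],[0,0,0,0.151,-0.0218,0,0],[0,0,0,0.151,-0.0218,0,0],[0,0,0,0.151,-0.0218,0,0],[0,0,0,0,0,0,0],[0,0,0,0,0,0,0],[0,0,0,0,0,0,0],[0,0,0,0,0,0,0]]]}}

```text
clock: 20.67
position: [0.5253, 0.1879, 0.1618]
ee_rot: [0.786, 0.618, -0.0, 0.0]
ft_force: [0.2, -0.6, -0.8]
grip_width: 0.666
grasp_force: 32.7
```

```bash
python3 go.py 0.5255 0.1886 0.0885 -0.235
```

```text
clock 20.6667 pos [0.5253 0.1879 0.1618] phi -0.237 w 0.6656668902977397 F [ 0.2 -0.6 -0.8]
turn first [ 0.     0.001 -0.001] shift before turn [ 0.004 -0.     0.367] shift after turn [0.003 0.    0.367]
```

Emit:
{"name": "send_rows", "arguments": {"plan": [[[0,0,0,0.003,0,0.1,0],[0,0,0,0,0,0.08,0],[0,0,0,0,0,0.05,0],[0,0,0,0,0,0.05,0],[0,0,0,0,0,0.04,0],[0,0,0,0,0,0.03,0],[0,0,0,0,0,0.017,0],[0,0,0,0,0,0,0],[0,0,0,0,0,0,0],[0,0,0,0,0,0,0]]]}}

```text
clock: 21.5
position: [0.5254, 0.1899, 0.0889]
ee_rot: [0.785, 0.62, 0.0, 0.0]
ft_force: [-0.8, 0.2, 0.4]
grip_width: 0.657
grasp_force: 32.7
```

Emit:
{"name": "send_rows", "arguments": {"plan": [[[0,0,0,0,0,0,0.8],[0,0,0,0,0,0,1],[0,0,0,0,0,0,1],[0,0,0,0,0,0,1],[0,0,0,0,0,0,1],[0,0,0,0,0,-0.1,1],[0,0,0,0,0,-0.15,1],[0,0,0,0,0,-0.15,1],[0,0,0,0,0,-0.15,1],[0,0,0,0,0,-0.15,0],[0,0,0,0,0,-0.055,0],[0,0,0,0,0,0,0],[0,0,0,0,0,0,0],[0,0,0,0,0,0,0],[0,0,0,0,0,0,0]]]}}

```text
clock: 22.75
position: [0.5246, 0.1895, 0.238]
ee_rot: [0.785, 0.62, -0.001, -0.0]
ft_force: [-0.1, 0.1, -0.7]
grip_width: 0.142
grasp_force: 0.0
```

```bash
python3 - <<'E'
from h import *
im=optics.camera("side")
cv2.imwrite("pics/n3.png",cv2.resize(im[110:220,190:270,::-1],(436,600),interpolation=cv2.INTER_CUBIC))
a=np.linspace(0,2*np.pi,60)
for zz in(.044+.044,):
    q=(proj("side",np.c_[.5254+.029*np.cos(a),.1885+.029*np.sin(a),zz+0*a])-[190,110])*5.45+2.2
    print(zz,q.min(0).round(1),q.max(0).round(1))
s=np.array([-np.sin(-.235),np.cos(-.235)])
print("beyond",np.array([.525,.1885])+.145*s, "end",np.array([.525,.1885])+.06*s)
E
python3 go.py .5588 .3295 .24 -0.235
```

```text
0.088 [143.8 314.5] [249.6 352.1]
beyond [0.55876223 0.32951458] end [0.53897058 0.24685086]
clock 22.8 pos [0.5247 0.1896 0.2382] phi -0.234 w 0.05070716217301387 F [-0.1  0.1  0.8]
turn first [-0.001  0.001  0.   ] shift before turn [ 0.72   0.003 -0.01 ] shift after turn [ 0.72   0.003 -0.009]
```

View pics/n3.png

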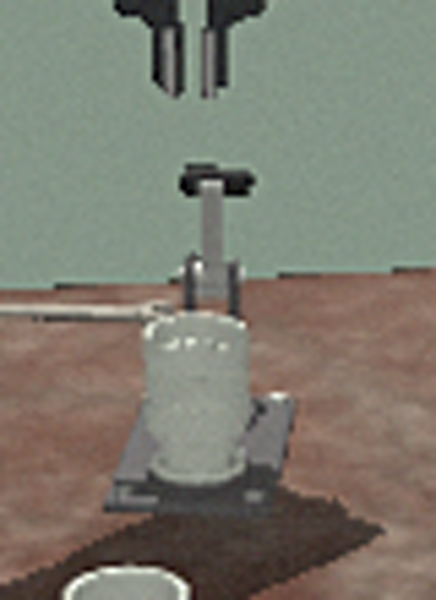

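The picture shows the full stack with its rim top at row 313 (home predicts 314.5), standing upright. Now the keeper.

Emit:
{"name": "send_rows", "arguments": {"plan": [[[0,0,0,0.12,0,0,0],[0,0,0,0.15,0,0,0],[0,0,0,0.15,0,0,0],[0,0,0,0.15,0,0,0],[0,0,0,0.15,0,0,0],[0,0,0,0,0,0,0],[0,0,0,0,0,0,0],[0,0,0,0,0,0.1,0],[0,0,0,0,0,0.15,0],[0,0,0,0,0,0.15,0],[0,0,0,0,0,0.055,0],[0,0,0,0,0,0,0],[0,0,0,0,0,0,0]]]}}

```text
clock: 23.88
position: [0.5589, 0.3293, 0.1491]
ee_rot: [0.785, 0.619, -0.0, 0.0]
ft_force: [-0.8, 0.8, 0.6]
grip_width: 0.005
grasp_force: 0.0
```

Emit:
{"name": "send_rows", "arguments": {"plan": [[[0,0,0,-0.05,0,0,0],[0,0,0,-0.05,0,0,0],[0,0,0,-0.04,0,0,0],[0,0,0,-0.04,0,0,0],[0,0,0,-0.04,0,0,0],[0,0,0,-0.04,0,0,0],[0,0,0,-0.04,0,0,0]]]}}

```text
clock: 24.47
position: [0.5445, 0.2705, 0.1486]
ee_rot: [0.785, 0.619, -0.0, 0.0]
ft_force: [-0.6, -0.2, -0.2]
grip_width: -0.003
grasp_force: 0.0
```

Commanded stand y is now about 85. Next, 12 mm more, then retreat and look.

Emit:
{"name": "send_rows", "arguments": {"plan": [[[0,0,0,-0.03,0,0,0],[0,0,0,-0.03,0,0,0],[0,0,0,0,0,0,0],[0,0,0,0,0,0,0],[0,0,0,0.1,0,0,0],[0,0,0,0.15,0,0,0],[0,0,0,0.1,0,0,0],[0,0,0,0,0,-0.15,0],[0,0,0,0,0,-0.15,0],[0,0,0,0,0,0,0],[0,0,0,0,0,0,0],[0,0,0,0,0,0,0]]]}}

```text
clock: 25.47
position: [0.558, 0.3283, 0.2081]
ee_rot: [0.785, 0.62, -0.0, 0.0]
ft_force: [0.3, 0.4, -0.2]
grip_width: -0.0
grasp_force: 0.0
```

```bash
python3 - <<'E'
from h import *
im=optics.camera("side")
cv2.imwrite("pics/k.png",cv2.resize(im[110:310,190:410,::-1],(660,600),interpolation=cv2.INTER_CUBIC))
E
```

```text
(no output)
```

View pics/k.png

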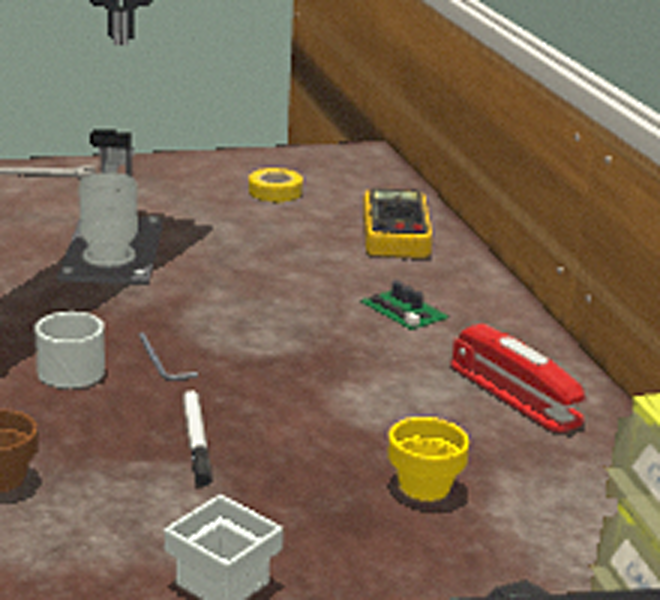

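The picture shows the keeper fallen over the stack with its bar at (110,138). The tin and square cup have not moved. I'll compare the bar's position with the prediction for the closed keeper.

```bash
python3 - <<'E'
from h import *
a=-.235
for q in(1.571,1.45,1.3):
    t=q-.55;y=.070-.055*np.sin(t);z=.096+.055*np.cos(t)
    print(q,(proj("side",[.525-y*np.sin(a),.188+y*np.cos(a),z])-[190,110])*3+1)
im=optics.camera("side")[140:175,212:245].max(2)
m=(im<50);y,x=np.nonzero(m);print((x.mean()+212-190)*3+1,(y.mean()+140-110)*3+1,(y.min()+30)*3+1,(y.max()+30)*3+1)
E
```

```text
1.571 [[109.9214085  140.72615128]]
1.45 [[110.28793201 134.3321833 ]]
1.3 [[110.84688251 126.81598465]]
109.0 139.55 133 148
```

```bash
python3 -c "
from workcell import job
print(job.hand_in())"
```

```text
the job is handed in; nothing more can be done
None
```

I handed the job in at about 25 s of the 72 s limit. The images show the three round cups nested fully home in the ring and the keeper snapped over them, with the tin and square cup not moved; the hand-in returned no verdict.

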